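Take apart a stacked soap rack kit on the turntable

TASK

Take the stack on the turntable apart from the top down: first stand the ramekin upright in the middle of the round cork coaster, then lay the slatted bamboo deck the right way up in the middle of the ribbed mat, lengthwise along it, and last lay each of the two mirror-image bamboo brackets flat, bushes up, in the tray whose floor shows its own outline (left-hand or right-hand). Keep the ramekin upright all the time, leave the amber jar and the rose mold where they are, and let go of everything.

Things in the scene. Friction and masses are not known exactly. Their poses are not given: they have to be found in the camera images.
- ramekin: Small white ceramic ramekin, round, 60 mm outside diameter, 36 mm high, open on top, wall 4 mm, about 130 g; top of the stack, standing on the deck. Origin: centre of its underside; z up.
- deck: Slatted light bamboo deck of a soap rack: 64 mm along own x, 132 mm along own y, 16 mm high; two side rails (10 mm wide, full height, along y) joined by seven cross slats that are flush with their tops (the slats' undersides are 9 mm above the rails' undersides). About 70 g. Lies across the two brackets, its underside 48 mm above the counter. Origin: centre of its underside; z up.
- bracket_left: Left-hand bracket. Dark bamboo L, 18 mm thick, 40 g, two brass bushes on top, lying on the turntable (30 mm up) under either end of the deck. Origin: centre of its 100 x 42 mm outline, underside. Own +x runs along the 18 mm wide spine (centre line y = -12 mm) to the foot end (foot x 32 to 50 mm), foot points to +y, ending at y = +21 mm: foot end away from you, it points left.
- bracket_right: Right-hand bracket (mirror image). Dark bamboo L, 18 mm thick, 40 g, two brass bushes on top, lying on the turntable (30 mm up) under either end of the deck. Origin: centre of its 100 x 42 mm outline, underside. Own +x runs along the 18 mm wide spine (centre line y = +12 mm) to the foot end (foot x 32 to 50 mm), foot points to -y, ending at y = -21 mm: foot end away from you, it points right.
- coaster: Fixed round cork coaster, 90 mm diameter, 6 mm high. Origin: centre of its underside. Place varies.
- mat: Fixed dark rubber drying mat with thin ribs along its length, 100 mm along own x, 160 mm along own y, top 6 mm above the counter. Origin: centre of its underside. Place varies.
- tray_left: Tray for the left-hand bracket. Fixed shallow wooden tray, 100 (own x) x 140 mm (own y); floor 4 mm up, rim 10 mm high, 4 mm thick. Flush dark inlay on the floor: outline of the left-hand bracket, spine along tray y, foot end at +y, foot towards tray -x (a bracket yawed +90 degrees from the tray, origins together, covers it). Origin: centre of underside. Place varies.
- tray_right: Tray for the right-hand bracket. Fixed shallow wooden tray, 100 (own x) x 140 mm (own y); floor 4 mm up, rim 10 mm high, 4 mm thick. Flush dark inlay on the floor: outline of the right-hand bracket, spine along tray y, foot end at +y, foot towards tray +x (a bracket yawed +90 degrees from the tray, origins together, covers it). Origin: centre of underside. Place varies.
- jar: Bystander, to be left alone: amber glass jar with black screw lid, 44 mm diameter, 62 mm high, loose, on the turntable near its edge, about 108 mm from the middle of the stack. Origin: centre of its underside.
- mold: Bystander, to be left alone: round pink rose mold, 52 mm diameter, 27 mm high, loose, on the turntable's opposite edge, about 108 mm from the middle of the stack. Origin: centre of its underside. The turntable itself is a fixed birch disc 280 mm across, 30 mm high, that does not turn.
Things that resemble listed ones, but are neither listed nor needed, are in the scene too. Leave any blue look-alike of the bracket_left alone.

How it is judged:
By the outcome, as a careful person would: the job done as asked, in the order asked, and still so for the second after the job is handed in, with the robot touching nothing.
It also fails if it takes over 120 s, if anything falls off the work surface, if the arm or the gripper's body presses on something with over 40 N, if the wrist force passes 120 N, or if a joint passes its speed limit or range.

ROBOT

A 6-joint arm with a two-finger parallel gripper is mounted at the origin on the work surface. World frame = base frame: x ahead of the robot, y to its left, z up, the work surface at z = 0. Lengths are in m, angles in degrees, forces in N, time in s.
With the tool pointing down it reaches from about 0.3 to 0.75 m from the base axis. Payload 8.5 kg.
Tool frame: the origin (TCP) lies on the centre line of the jaws, within the pads' length; the fingertips stand 17 mm ahead of it and the grasp point (between the pads) lies 2 mm behind it (env.tcp_to_tips is the distance from the TCP to the fingertips, in m); z points along the fingers, y is the line along which they close (so a half turn about z gives the same grasp; the last joint's range is limited). The gripper opens to 85 mm and grips with 20 to 120 N. Pads are 22 mm wide; open, the fingers measure 114 mm over their backs; the gripper's body (76 mm by 85 mm) begins 54 mm behind the grasp point. The pads swing forward as they close: fully open they stand 13 mm farther back than shut.
Start: joints at [-12.336, 21.807, 74.336, -0, 83.858, -12.336], TCP at [0.55, 0, 0.248] pointing down, gripper open.
Joint ranges: [-178.18, 178.18], [-50.72, 133.34], [12.68, 142.11], [-81.47, 261.47], [9.98, 163.14], [-165.26, 165.26]. Speed limits (degrees/s): [136.94, 136.94, 180, 180, 180, 180].

INTERFACE

Orientations are given as a 3x3 rotation matrix whose columns are the frame's x, y, z axes.
In Python, from rig import env gives the robot as it stands. The module is installed in compiled form; this text tells all that it offers.
- The arm moves only by the shell command python3 -m pendant 'ROWS' [FORCE]. ROWS is JSON, a list of rows, each a list of 7 numbers: the opening, from 0 (shut) to 1 (fully open), then the shift along the tool's x, y, z in m, then the turn, a rotation vector about the tool's x, y, z in rad. A call has 1 to 5 rows; each row is the pose to reach, as a shift and turn from the pose commanded when the call began, along the tool's axes at that moment; what a row does not reach only later rows make up. A row lasts 1/8 s, in which the tool goes at most 62.5 mm and 10.7 degrees, less where a joint would pass 70% of its speed; a pose out of reach is approached as far as the arm can. A call with a gripper value outside its range is refused whole. The fingers move at their own pace and stop on an object; FORCE is the grip in N (left out, the last holds). Time passes only in rows, so rows that repeat a pose let the fingers close. It gives the time, the measured TCP pose, the force, the opening and the grip force at its end, in the units of the state.
- env.observe(): the state, without advancing time (a new reading comes with each control period).
- env.get_image(name): name is "scene" or "side" or "wrist"; returns a dict with "image" (384x512x3 uint8, blue, green, red), "fx", "fy", "cx", "cy" (pixels), "pose" (4x4, takes a point from camera to world coordinates). Camera axes: x right, y up, looking along -z (the intrinsics and any distortion apply to the point x, -y, -z); pixel columns grow to the right and rows downward; lengths in m; the calibration is good to about 2 mm. A picture is of the moment at which its call begins. There is no depth.
- env.close_job(): hands the job in; it is judged then, once.
Trained networks look in the newest picture that a camera, given by its name, has taken for a name from the list of things; names that differ only in an ending like _2 or _b are one class to them, and where a whole thing is asked for, a point or a joint stands for the part that bears it (a point fixed in the world has none). Each returns a list of dicts, best first, with "conf" (0 to 1); they miss things now and then, are a little off and sometimes report something else, mostly with a low value. They report only what shows in the picture. A call takes as long as a camera call. They do not tell look-alikes from the thing itself.
- env.find_in(camera, thing): "bbox" ([centre column, centre row, width, height] in pixels, round what is visible of it).
- env.trace(camera, thing): "mask" (384x512 bool, what is visible of it) and "bbox" ([centre column, centre row, width, height] in pixels, round what is visible of it).
- env.tip_of(camera, thing): "centre" ([column, row] in pixels: a listed point, or the origin of a listed thing).
The state is a dict: "time_s": time; "q": joint angles; "qvel": joint speeds; "joint_efforts": joint torques, N m; "position": TCP position; "tool_rot": TCP orientation; "ft_force": force on the tool from outside, world axes, zero at the start; "wrist_torque": the same for the moment, N m; "grip_width": finger opening in m; "gripper_force": force on a finger pad.
Only numpy, scipy, OpenCV 4.12 (cv2) and the standard library are available. Lean on these libraries where they do the work, as an engineer would, in place of code of your own. Each camera call takes 0.05 s, during which the arm holds its last target. There are 200 camera calls.

## Working session

There is one attempt and no reset: what is moved stays moved. The work goes in short steps, Python scripts to look and compute and a shell command to move; the robot and the scene stay as the last step left them, time stands still between calls to the robot, and variables do not carry over. Pictures are saved under pics/ and viewed, at most 14 in all, crops included, and the job is handed in when it is done.

```bash
mkdir -p pics; cat > h.py <<'E'
import numpy as np,cv2
from rig import env
def ray(im,u,v):
    P=np.array(im["pose"]);d=np.array([(u-im["cx"])/im["fx"],-(v-im["cy"])/im["fy"],-1.])
    return P[:3,3],P[:3,:3]@d
def at(im,u,v,z):
    o,d=ray(im,u,v);return o+d*(z-o[2])/d[2]
def proj(im,p):
    P=np.array(im["pose"]);c=P[:3,:3].T@(np.array(p)-P[:3,3]);return im["cx"]+im["fx"]*c[0]/-c[2], im["cy"]-im["fy"]*c[1]/-c[2]
E
python3 - <<'E'
from h import *
s=env.get_image("scene");w=env.get_image("wrist")
print({k:s[k] for k in s if k!="image"})
cv2.imwrite("pics/a.png",cv2.resize(s["image"],(800,600),interpolation=cv2.INTER_CUBIC));cv2.imwrite("pics/b.png",w["image"])
Z=dict(ramekin=.082,deck=.064,bracket_left=.04,bracket_right=.04,coaster=.006,mat=.006,tray_left=.004,tray_right=.004,jar=.06,mold=.04)
for c,im in(("scene",s),("wrist",w)):
  print(c,np.round(np.array(im["pose"])[:3,3],3))
  for t in Z:
    for d in env.find_in(c,t)[:3]:
        b=d["bbox"];print(t,np.round(b),round(d["conf"],2),np.round(at(im,b[0],b[1],Z[t]),3))
E
```

```text
{'fx': 415.801843904846, 'fy': 415.801843904846, 'cx': 258.8093117418882, 'cy': 196.63382291811195, 'pose': array([[ 0.41242554, -0.65331983,  0.63488454,  1.10554667],
       [ 0.91076118,  0.31136132, -0.27123458, -0.25681866],
       [-0.02047556,  0.69009226,  0.7234317 ,  0.82649148],
       [ 0.        ,  0.        ,  0.        ,  1.        ]])}
scene [ 1.106 -0.257  0.826]
ramekin [266. 241.  24.  27.] 0.82 [ 0.584 -0.019  0.082]
deck [267. 246.  63.  38.] 0.77 [ 0.587 -0.019  0.064]
bracket_left [131. 209.  32.  28.] 0.68 [ 0.313 -0.276  0.04 ]
bracket_left [357. 180.  68.  42.] 0.54 [0.472 0.303 0.04 ]
bracket_left [216. 197.  20.  33.] 0.53 [ 0.368 -0.062  0.04 ]
bracket_right [289. 244.  21.  39.] 0.64 [0.586 0.039 0.04 ]
coaster [118. 254.  36.  32.] 0.92 [ 0.415 -0.338  0.006]
mat [355. 179.  67.  37.] 0.67 [0.44  0.324 0.006]
tray_left [379. 222.  69.  38.] 0.9 [0.598 0.292 0.004]
tray_right [158. 312.  80.  70.] 0.83 [ 0.606 -0.289  0.004]
jar [247. 212.  18.  28.] 0.65 [ 0.468 -0.017  0.06 ]
mold [286. 285.  25.  25.] 0.82 [ 0.683 -0.019  0.04 ]
wrist [0.551 0.067 0.374]
ramekin [299. 202.  67.  68.] 0.73 [ 0.589 -0.022  0.082]
deck [292. 190.  70. 133.] 0.66 [ 0.584 -0.015  0.064]
bracket_left [283. 231.  95.  41.] 0.83 [ 0.578 -0.068  0.04 ]
bracket_left [290. 147.  98.  49.] 0.64 [0.583 0.025 0.04 ]
bracket_left [ 83. 211.  92.  67.] 0.6 [ 0.36  -0.045  0.04 ]
bracket_right [289. 146. 100.  47.] 0.74 [0.582 0.026 0.04 ]
bracket_right [285. 233.  99.  35.] 0.74 [ 0.579 -0.071  0.04 ]
tray_right [292. 337.  78.  31.] 0.85 [ 0.596 -0.236  0.004]
jar [182. 199.  55.  58.] 0.82 [ 0.473 -0.025  0.06 ]
mold [388. 189.  57.  51.] 0.6 [ 0.688 -0.021  0.04 ]
```

View pics/a.png

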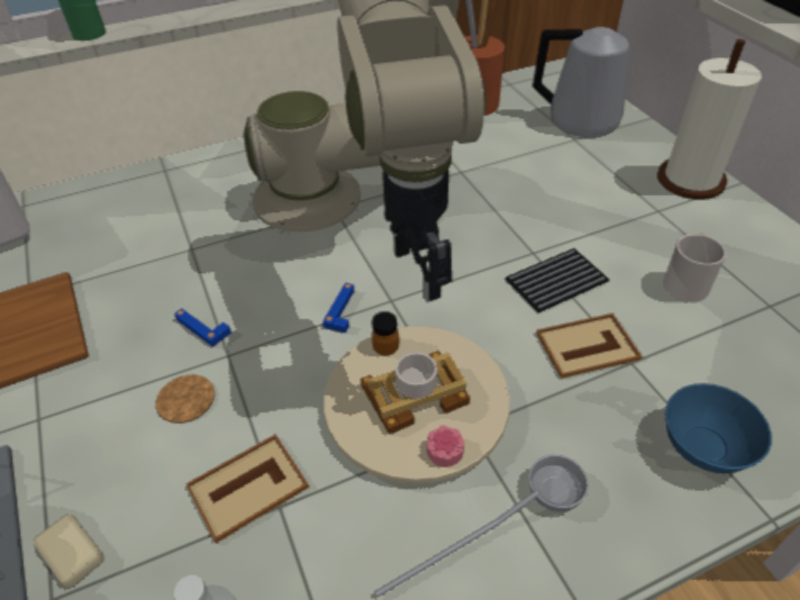

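View pics/b.png

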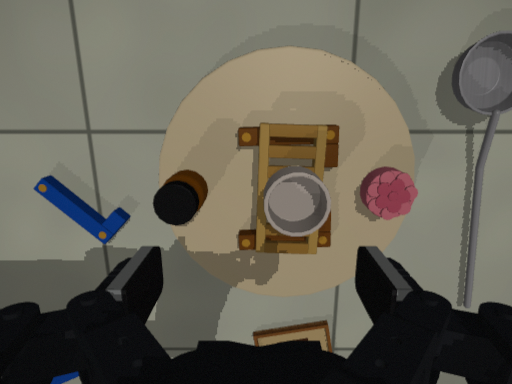

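The scene picture shows the stack on the turntable (415,385) and the jar at (385,333). The mold is at (445,445), the coaster at (185,398), and the mat at (557,280). The trays are at (588,345) and (247,487). In the wrist view, the upper bracket's foot (332,150) points image-down, towards -y. There are four L candidates: blue ones at scene (203,327) and (340,308), which are look-alikes to leave alone, and the two dark brown brackets under the deck, which fit the description. I'll enlarge those two and measure everything.

```bash
cat >> h.py <<'E'
def rect(cam,im,t,z,near=None):
    for d in env.trace(cam,t)[:3]:
        cs,_=cv2.findContours(d["mask"].astype(np.uint8),cv2.RETR_EXTERNAL,cv2.CHAIN_APPROX_NONE)
        c=max(cs,key=cv2.contourArea)[:,0]
        p=np.array([at(im,u,v,z)[:2]*1000 for u,v in c],np.float32)
        (x,y),(w,h),a=cv2.minAreaRect(p)
        if w>h: w,h,a=h,w,a+90   # angle of short side (object x)
        a=(a+90)%180-90
        print(cam,t,round(d["conf"],2),"c %.0f %.0f size %.0f %.0f shortaxis yaw %.1f"%(x,y,w,h,a))
E
python3 - <<'E'
from h import *
s=env.get_image("scene");w=env.get_image("wrist");o=env.observe()
print(np.round(o["tool_rot"],3),o["position"],env.tcp_to_tips)
Z=dict(coaster=.006,mat=.006,tray_left=.009,tray_right=.009)
for t in Z: rect("scene",s,t,Z[t])
for t,z in dict(ramekin=.1,deck=.064,bracket_left=.048,bracket_right=.048,jar=.092,mold=.055).items(): rect("wrist",w,t,z)
a=cv2.resize(w["image"][100:280,140:440],(800,480),interpolation=cv2.INTER_CUBIC)
cv2.imwrite("pics/c.png",a)
P=np.array(w["pose"]);print(np.round(P[:3,:3],2),w["fx"])
E
```

```text
[[-0.  1. -0.]
 [ 1.  0.  0.]
 [ 0. -0. -1.]] [5.49980583e-01 1.54781871e-05 2.48327619e-01] 0.017
scene coaster 0.72 c 415 -339 size 83 89 shortaxis yaw -25.3
scene mat 0.86 c 437 327 size 107 165 shortaxis yaw 5.0
scene tray_left 0.77 c 593 288 size 106 146 shortaxis yaw -9.4
scene tray_right 0.94 c 603 -288 size 108 142 shortaxis yaw 10.5
wrist ramekin 0.65 c 585 -16 size 58 65 shortaxis yaw 3.1
wrist deck 0.8 c 581 -17 size 64 132 shortaxis yaw -1.9
wrist bracket_left 0.76 c 538 -74 size 19 22 shortaxis yaw -0.2
wrist bracket_left 0.69 c 365 -32 size 47 92 shortaxis yaw 47.1
wrist bracket_left 0.55 c 309 -261 size 13 40 shortaxis yaw -72.4
wrist bracket_right 0.95 c 624 26 size 15 43 shortaxis yaw -1.0
wrist jar 0.65 c 539 -56 size 15 20 shortaxis yaw -0.2
wrist jar 0.62 c 480 -14 size 39 56 shortaxis yaw -42.2
wrist mold 0.83 c 682 -20 size 51 60 shortaxis yaw 68.0
[[ 1.   -0.    0.  ]
 [ 0.    0.96  0.27]
 [-0.   -0.27  0.96]] 324.58594397131554
```

View pics/c.png

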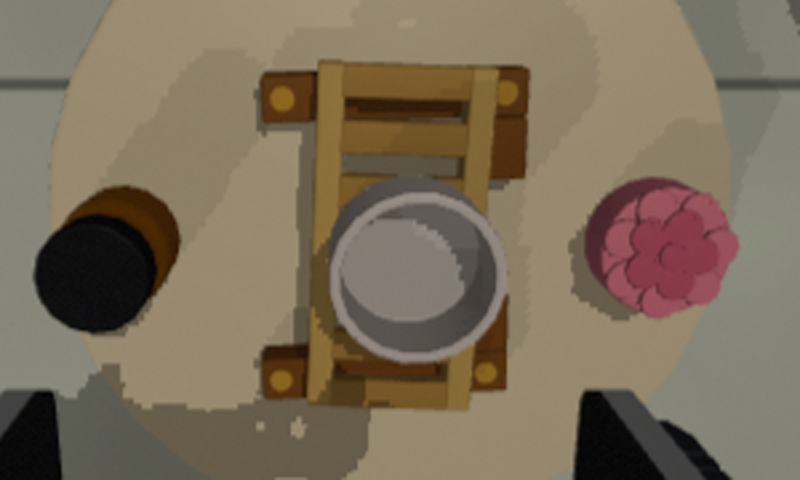

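The crop shows both real brackets in dark bamboo with brass bushes. The upper one (bushes 282,98 and 507,93) has its foot at the right pointing down (-y), so it is right-hand. The lower one (282,380 and 486,373) has its foot at the right pointing up, so it is left-hand. The ramekin rim centre is at about (418,277). Tool shifts map to world as (Δy, Δx, -Δz).

```bash
python3 -m pendant '[[1,-0.018,0.035,0.05,0,0,0],[1,-0.018,0.035,0.10,0,0,0],[1,-0.018,0.035,0.14,0,0,0],[1,-0.018,0.035,0.164,0,0,0],[1,-0.018,0.035,0.164,0,0,0]]'
python3 - <<'E'
from h import *
w=env.get_image("wrist");cv2.imwrite("pics/d.png",w["image"]);print(env.observe()["position"],env.observe()["ft_force"])
E
```

```text
time_s: 2.33
position: [0.5843, -0.0179, 0.0829]
tool_rot: [[0.0, 1.0, -0.003], [1.0, -0.0, 0.001], [0.001, -0.003, -1.0]]
ft_force: [-0.2, 0.2, 1.3]
grip_width: 0.0857
gripper_force: 0.0
[ 0.58507027 -0.018027    0.08440434] [ 0.35198595 -0.26241803  0.92354326]
```

View pics/d.png

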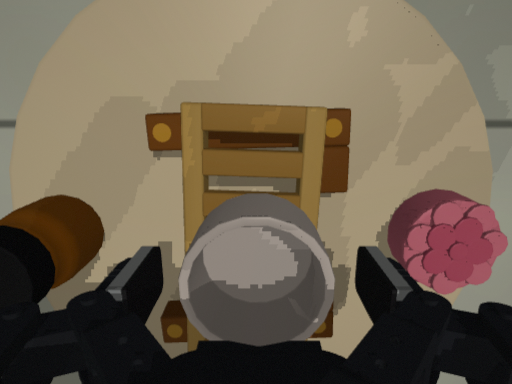

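The ramekin rim (centre about 256,282) sits centrally between the fingers (about 150 and 365), so I'll close.

```bash
python3 -m pendant '[[0.5,0,0,0,0,0,0],[0.5,0,0,0,0,0,0],[0.5,0,0,0,0,0,0],[0.5,0,0,0,0,0,0],[0.5,0,0,0,0,0,0]]' 40; python3 -m pendant '[[0.5,0,0,-0.01,0,0,0],[0.5,0,0,-0.03,0,0,0],[0.5,0,0,-0.05,0,0,0],[0.5,0,0,-0.08,0,0,0],[0.5,0,0,-0.08,0,0,0]]' 
python3 - <<'E'
from h import *
w=env.get_image("wrist");o=env.observe();print(o["position"],o["grip_width"],o["gripper_force"])
print(at(w,256,282,o["position"][2]+.016))
E
```

```text
time_s: 3.0
position: [0.5856, -0.0181, 0.0861]
tool_rot: [[-0.0, 1.0, 0.003], [1.0, 0.0, -0.001], [-0.001, 0.003, -1.0]]
ft_force: [-1.1, -0.2, 6.0]
grip_width: 0.0589
gripper_force: 42.9
time_s: 3.62
position: [0.5859, -0.0181, 0.167]
tool_rot: [[-0.0, 1.0, 0.005], [1.0, 0.0, -0.001], [-0.001, 0.005, -1.0]]
ft_force: [-1.0, 0.2, -1.3]
grip_width: 0.059
gripper_force: 43.3
[ 0.58516125 -0.01803372  0.16528503] 0.05901524937031459 43.28912861645222
[ 0.58619206 -0.01757741  0.18128503]
```

```bash
python3 -m pendant '[[0.5,-0.053,-0.028,0,0,0,0],[0.5,-0.106,-0.056,0,0,0,0],[0.5,-0.159,-0.084,0,0,0,0],[0.5,-0.212,-0.112,0,0,0,0],[0.5,-0.265,-0.14,0,0,0,0]]'; python3 -m pendant '[[0.5,-0.053,-0.015,0,0,0,0],[0.5,-0.106,-0.03,0,0,0,0],[0.5,-0.118,-0.03,0,0,0,0],[0.5,-0.118,-0.03,0,0,0,0]]'
python3 - <<'E'
from h import *
w=env.get_image("wrist");cv2.imwrite("pics/e.png",w["image"]);o=env.observe();print(o["position"],o["grip_width"])
rect("wrist",w,"coaster",.006)
s=env.get_image("scene");rect("scene",s,"coaster",.006)
E
```

```text
time_s: 4.3
position: [0.4435, -0.2842, 0.1634]
tool_rot: [[-0.0, 1.0, -0.001], [1.0, 0.0, 0.001], [0.001, -0.001, -1.0]]
ft_force: [0.1, -0.2, -1.1]
grip_width: 0.0592
gripper_force: 43.4
time_s: 4.8
position: [0.4148, -0.4007, 0.1633]
tool_rot: [[0.001, 1.0, -0.001], [1.0, -0.001, 0.002], [0.002, -0.001, -1.0]]
ft_force: [-0.4, 0.8, -0.5]
grip_width: 0.0591
gripper_force: 43.4
[ 0.41512928 -0.39984545  0.16359523] 0.05927671052686804
wrist coaster 0.81 c 416 -337 size 88 89 shortaxis yaw 90.0
scene coaster 0.75 c 414 -338 size 90 93 shortaxis yaw 89.6
scene coaster 0.62 c 599 38 size 29 47 shortaxis yaw -3.2
```

View pics/e.png

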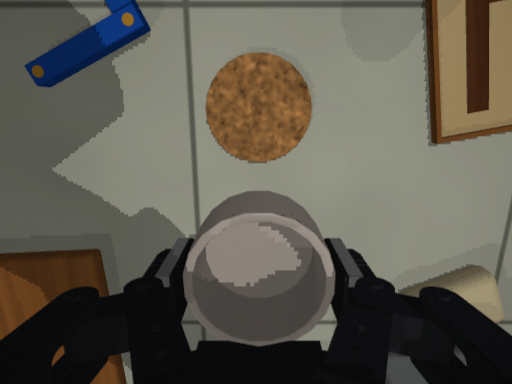

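The coaster (258,107) is in clear view at (0.415,-0.337), and the ramekin is upright in the jaws. I'll lower it there.

```bash
python3 -m pendant '[[0.5,0.04,0,0.03,0,0,0],[0.5,0.063,0.0005,0.08,0,0,0],[0.5,0.063,0.0005,0.115,0,0,0],[0.5,0.063,0.0005,0.13,0,0,0],[0.5,0.063,0.0005,0.137,0,0,0]]'; python3 -m pendant '[[0.5,0,0,0,0,0,0],[0.75,0,0,0,0,0,0],[0.9,0,0,0,0,0,0],[0.9,0,0,0,0,0,0],[0.9,0,0,0,0,0,0]]'

```

```text
time_s: 5.62
position: [0.4158, -0.3379, 0.0278]
tool_rot: [[-0.0, 1.0, 0.0], [1.0, 0.0, -0.0], [-0.0, 0.0, -1.0]]
ft_force: [-11.6, 16.9, 62.9]
grip_width: 0.0589
gripper_force: 49.1
time_s: 6.25
position: [0.4155, -0.338, 0.0274]
tool_rot: [[-0.0, 1.0, 0.0], [1.0, 0.0, -0.0], [-0.0, 0.0, -1.0]]
ft_force: [-0.7, -0.2, 0.3]
grip_width: 0.0772
gripper_force: 0.0
```

```bash
python3 -m pendant '[[1,0,0,-0.05,0,0,0],[1,0,0,-0.1,0,0,0],[1,0.03,0.02,-0.15,0,0,0],[1,0.085,0.05,-0.17,0,0,0],[1,0.138,0.08,-0.17,0,0,0]]'; python3 -m pendant '[[1,0.053,0.03,0,0,0,0],[1,0.106,0.06,0,0,0,0],[1,0.138,0.086,0,0,0,0],[1,0.138,0.086,0,0,0,0]]'
python3 - <<'E'
from h import *
w=env.get_image("wrist");cv2.imwrite("pics/f.png",w["image"]);o=env.observe();print(o["position"],o["grip_width"])
rect("wrist",w,"deck",.064)
s=env.get_image("scene");rect("scene",s,"ramekin",.024)
for t in("jar","mold"): print(t,[np.round(at(w,*d["bbox"][:2],.06),3) for d in env.find_in("wrist",t)[:1]])
E
```

```text
time_s: 6.88
position: [0.4957, -0.2004, 0.1992]
tool_rot: [[0.001, 1.0, 0.003], [1.0, -0.001, -0.002], [-0.002, 0.003, -1.0]]
ft_force: [0.6, -0.3, -0.2]
grip_width: 0.0854
gripper_force: 0.0
time_s: 7.38
position: [0.5817, -0.061, 0.1969]
tool_rot: [[-0.004, 1.0, -0.0], [1.0, 0.004, 0.0], [0.0, -0.0, -1.0]]
ft_force: [-0.5, 0.2, 0.9]
grip_width: 0.0853
gripper_force: 0.0
[ 0.58092695 -0.06237628  0.19691117] 0.08481067752747065
wrist deck 0.58 c 581 -17 size 64 132 shortaxis yaw -1.9
scene ramekin 0.81 c 413 -339 size 63 86 shortaxis yaw -83.9
jar [array([ 0.471, -0.023,  0.06 ])]
mold [array([ 0.681, -0.021,  0.06 ])]
```

View pics/f.png

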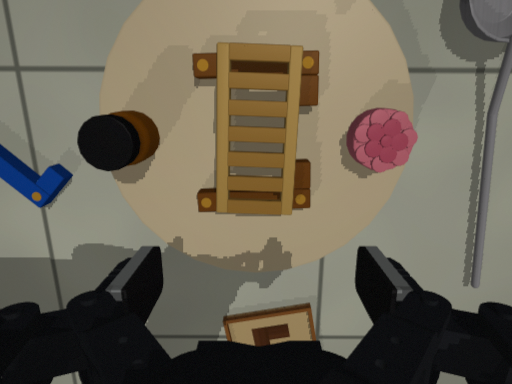

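The deck is at (258,128) with its brackets at rows 62 and 198. The gap between the feet (rows 104–160) is clear for the pads. The measured size of 64x132 mm matches, so I'll descend and grip across the rails.

```bash
python3 -m pendant '[[1,0.045,0,0.02,0,0,0.033],[1,0.045,0,0.07,0,0,0.033],[1,0.045,0,0.11,0,0,0.033],[1,0.045,0,0.141,0,0,0.033],[1,0.045,0,0.141,0,0,0.033]]'; python3 -m pendant '[[0.5,0,0,0,0,0,0],[0.5,0,0,0,0,0,0],[0.5,0,0,0,0,0,0],[0.5,0,0,0,0,0,0]]' 40; python3 -m pendant '[[0.5,0,0,-0.01,0,0,0],[0.5,0,0,-0.03,0,0,0],[0.5,0,0,-0.07,0,0,0],[0.5,0,0,-0.11,0,0,0],[0.5,0,0,-0.11,0,0,0]]'
python3 - <<'E'
from h import *
w=env.get_image("wrist");cv2.imwrite("pics/g.png",w["image"]);o=env.observe();print(o["position"],o["grip_width"],o["tool_rot"])
rect("wrist",w,"deck",o["position"][2]+.008)
rect("wrist",w,"bracket_right",.048)
E
```

```text
time_s: 8.3
position: [0.5796, -0.0188, 0.0547]
tool_rot: [[0.034, 0.999, -0.004], [0.999, -0.034, 0.001], [0.001, -0.004, -1.0]]
ft_force: [-0.6, 0.3, 0.1]
grip_width: 0.0852
gripper_force: 0.0
time_s: 8.8
position: [0.5816, -0.0187, 0.0582]
tool_rot: [[0.033, 0.999, 0.003], [0.999, -0.033, -0.001], [-0.001, 0.003, -1.0]]
ft_force: [-1.4, -1.0, 7.2]
grip_width: 0.0632
gripper_force: 44.7
time_s: 9.43
position: [0.5819, -0.0185, 0.1701]
tool_rot: [[0.033, 0.999, 0.007], [0.999, -0.033, -0.002], [-0.001, 0.007, -1.0]]
ft_force: [-0.8, -0.2, -1.3]
grip_width: 0.063
gripper_force: 44.3
[ 0.58097653 -0.0183072   0.16792158] 0.06290983388839214 [[ 3.28883356e-02  9.99454643e-01  2.96217467e-03]
 [ 9.99458865e-01 -3.28864725e-02 -6.75501739e-04]
 [-5.77717873e-04  2.98278786e-03 -9.99995385e-01]]
wrist deck 0.81 c 584 -4 size 64 107 shortaxis yaw -1.7
wrist bracket_right 0.61 c 618 17 size 14 15 shortaxis yaw 88.1
```

View pics/g.png

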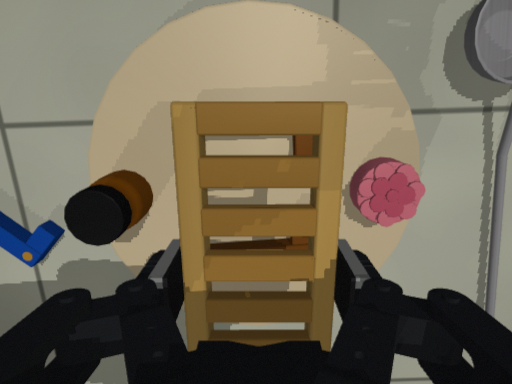

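The deck is square in the jaws, its far end at row 102. I'll check the mat's yaw from its corners in scene picture a.

```bash
python3 - <<'E'
from h import *
s=env.get_image("scene")
for c in env.trace("scene","mat")[:1]:
    print(c["conf"],c["bbox"])
    cs,_=cv2.findContours(c["mask"].astype(np.uint8),0,1);c=max(cs,key=cv2.contourArea)
    a=cv2.approxPolyDP(cv2.convexHull(c),4,True)[:,0];print(a.tolist(),[np.round(at(s,u,v,.006)[:2],3).tolist() for u,v in a])
for u,v in((506,278),(573,250),(608,279),(540,309)): print(np.round(at(s,u*.64,v*.64,.006),3))
rect("scene",s,"mat",.006)
E
```

```text
0.61 [247.9, 259.6, 34.4, 39.1]
[[230, 242], [237, 240], [265, 270], [248, 277]] [[0.496, -0.078], [0.498, -0.06], [0.607, -0.034], [0.608, -0.077]]
[0.398 0.248 0.006]
[0.386 0.4   0.006]
[0.479 0.412 0.006]
[0.49  0.261 0.006]
scene mat 0.61 c 552 -57 size 51 118 shortaxis yaw -87.5
scene mat 0.57 c 436 330 size 104 165 shortaxis yaw 4.8
```

```bash
python3 -m pendant '[[0.5,0.055,-0.025,-0.01,0,0,0],[0.5,0.11,-0.05,-0.01,0,0,0],[0.5,0.165,-0.075,-0.01,0,0,0],[0.5,0.22,-0.1,-0.01,0,0,0],[0.5,0.275,-0.125,-0.01,0,0,-0.06]]'; python3 -m pendant '[[0.5,0.04,-0.02,0.03,0,0,-0.06],[0.5,0.063,-0.035,0.06,0,0,-0.055],[0.5,0.063,-0.035,0.1,0,0,-0.055],[0.5,0.063,-0.035,0.1,0,0,-0.055]]'
python3 - <<'E'
from h import *
o=env.observe();R=np.array(o["tool_rot"]);print(o["position"],np.degrees(np.arctan2(R[0,0],R[1,0])))
d=R.T@(np.array([.437,.3265,.03])-o["position"]);print(d)
s=env.get_image("side");cv2.imwrite("pics/h.png",s["image"])
E
```

```text
time_s: 10.35
position: [0.4638, 0.2622, 0.1758]
tool_rot: [[-0.028, 1.0, -0.001], [1.0, 0.028, -0.0], [-0.0, -0.001, -1.0]]
ft_force: [1.8, -0.6, -0.6]
grip_width: 0.0632
gripper_force: 44.3
time_s: 10.85
position: [0.4266, 0.3222, 0.0739]
tool_rot: [[-0.082, 0.997, -0.006], [0.997, 0.082, -0.003], [-0.002, -0.006, -1.0]]
ft_force: [0.4, -0.6, 0.4]
grip_width: 0.0634
gripper_force: 44.7
[0.42663072 0.32221395 0.07389   ] -4.729579426518295
[0.00351493 0.01096027 0.04381487]
```

View pics/h.png

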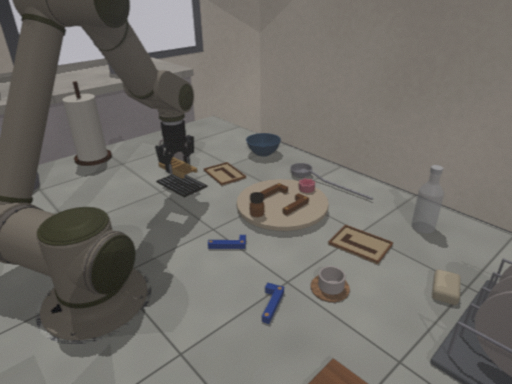

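The side view shows the ramekin standing on the coaster (330,285), and the deck held above the mat (180,183). I'll lower it with force checks.

```bash
python3 -m pendant '[[0.5,0.0035,0.011,0.02,0,0,0],[0.5,0.0035,0.011,0.044,0,0,0],[0.5,0.0035,0.011,0.05,0,0,0],[0.5,0.0035,0.011,0.05,0,0,0]]'; python3 -m pendant '[[0.5,0,0,0.003,0,0,0],[0.5,0,0,0.003,0,0,0]]';python3 -m pendant '[[0.5,0,0,0.003,0,0,0],[0.5,0,0,0.003,0,0,0]]'
```

```text
time_s: 11.4
position: [0.4395, 0.3271, 0.0273]
tool_rot: [[-0.081, 0.997, 0.001], [0.997, 0.081, 0.001], [0.0, 0.001, -1.0]]
ft_force: [0.0, 1.1, -1.0]
grip_width: 0.0628
gripper_force: 44.8
time_s: 11.65
position: [0.439, 0.3271, 0.0238]
tool_rot: [[-0.082, 0.997, 0.001], [0.997, 0.082, 0.0], [0.0, 0.001, -1.0]]
ft_force: [-0.2, -1.1, -1.2]
grip_width: 0.0631
gripper_force: 44.8
time_s: 11.9
position: [0.4388, 0.327, 0.0202]
tool_rot: [[-0.082, 0.997, -0.0], [0.997, 0.082, -0.0], [-0.0, -0.0, -1.0]]
ft_force: [-0.3, 0.8, -0.6]
grip_width: 0.0629
gripper_force: 44.8
```

```bash
python3 -m pendant '[[0.5,0,-0.001,0.003,0,0,0],[0.5,0,-0.001,0.003,0,0,0]]';python3 -m pendant '[[0.5,0,0,0.0015,0,0,0],[0.5,0,0,0.0015,0,0,0]]'
```

```text
time_s: 12.15
position: [0.4379, 0.327, 0.0173]
tool_rot: [[-0.082, 0.997, 0.0], [0.997, 0.082, 0.0], [0.0, 0.0, -1.0]]
ft_force: [-0.8, -0.6, 1.5]
grip_width: 0.0629
gripper_force: 46.1
time_s: 12.4
position: [0.438, 0.3271, 0.0173]
tool_rot: [[-0.082, 0.997, 0.001], [0.997, 0.082, 0.0], [0.0, 0.001, -1.0]]
ft_force: [-3.1, -3.4, 16.9]
grip_width: 0.0632
gripper_force: 55.0
```

```bash
python3 -m pendant '[[0.8,0,0,0,0,0,0],[1,0,0,0,0,0,0],[1,0,0,-0.02,0,0,0],[1,0,0,-0.06,0,0,0],[1,-0.03,0,-0.12,0,0,0]]';  python3 -m pendant '[[1,-0.04,0.01,-0.05,0,0,0.08],[1,-0.07,0.01,-0.07,0,0,0.08],[1,-0.07,0.01,-0.07,0,0,0.08]]'
python3 - <<'E'
from h import *
w=env.get_image("wrist");cv2.imwrite("pics/i.png",w["image"]);o=env.observe();print(o["position"],o["grip_width"])
rect("wrist",w,"deck",.022);rect("wrist",w,"mat",.006);rect("wrist",w,"tray_left",.01)
E
```

```text
time_s: 13.02
position: [0.4395, 0.2995, 0.1318]
tool_rot: [[-0.084, 0.996, -0.002], [0.996, 0.084, -0.001], [-0.001, -0.003, -1.0]]
ft_force: [1.6, -0.4, 0.9]
grip_width: 0.0853
gripper_force: 0.0
time_s: 13.4
position: [0.4566, 0.229, 0.203]
tool_rot: [[0.001, 1.0, 0.003], [1.0, -0.001, 0.001], [0.001, 0.003, -1.0]]
ft_force: [-0.4, -0.6, -0.9]
grip_width: 0.0852
gripper_force: 0.0
[0.45595049 0.22983502 0.20175799] 0.08557155129077883
wrist deck 0.79 c 439 322 size 65 120 shortaxis yaw 4.5
wrist mat 0.81 c 439 320 size 100 138 shortaxis yaw 4.7
wrist mat 0.47 c 593 288 size 105 143 shortaxis yaw -9.6
wrist tray_left 0.86 c 591 288 size 104 140 shortaxis yaw -9.2
```

View pics/i.png

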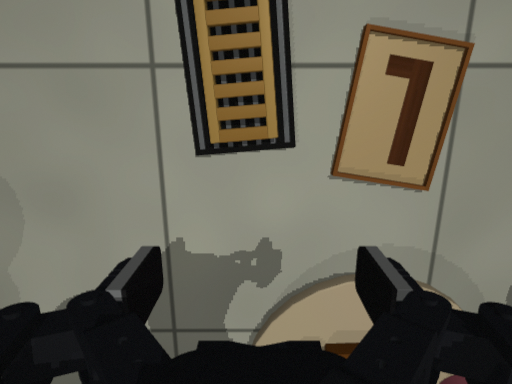

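The deck lies right way up and centred on the mat (240,70). The left-hand tray (402,108) shows its inlay with the foot at the far end pointing left. Next I'll look at the brackets.

```bash
python3 -m pendant '[[1,-0.055,0.024,0,0,0,0],[1,-0.11,0.048,0,0,0,0],[1,-0.165,0.072,0,0,0,0],[1,-0.22,0.096,0,0,0,0],[1,-0.27,0.12,0,0,0,0]]';  python3 -m pendant '[[1,-0.025,0.005,0,0,0,0],[1,-0.025,0.005,0,0,0,0]]'
cat >> h.py <<'E'
def brk(im,z):
    b,g,r=[im["image"][...,i].astype(int) for i in range(3)]
    m=((r>1.5*g)&(g>1.3*b)&(r<170)&(r>50)).astype(np.uint8)
    cs,_=cv2.findContours(m,0,cv2.CHAIN_APPROX_NONE)
    for c in cs:
        if cv2.contourArea(c)<800: continue
        p=np.array([at(im,u,v,z)[:2]*1000 for u,v in c[:,0]],np.float32)
        (x,y),(w,h),a=cv2.minAreaRect(p)
        if w<h: w,h,a=h,w,a+90
        print("brown px",c[:,0].mean(0).round(),"c %.0f %.0f size %.0f %.0f longaxis yaw %.1f"%(x,y,w,h,(a+90)%180-90))
E
python3 - <<'E'
from h import *
w=env.get_image("wrist");cv2.imwrite("pics/j.png",w["image"]);o=env.observe();print(o["position"],o["q"])
brk(w,.048)
for t in("bracket_left","bracket_right"):rect("wrist",w,t,.048)
E
```

```text
time_s: 14.22
position: [0.577, -0.0406, 0.2005]
tool_rot: [[-0.003, 1.0, -0.002], [1.0, 0.003, 0.001], [0.001, -0.002, -1.0]]
ft_force: [-0.2, 0.2, -0.3]
grip_width: 0.0852
gripper_force: 0.0
time_s: 14.48
position: [0.5817, -0.0652, 0.2002]
tool_rot: [[-0.001, 1.0, -0.002], [1.0, 0.001, 0.001], [0.001, -0.002, -1.0]]
ft_force: [0.0, 0.2, 0.8]
grip_width: 0.0857
gripper_force: 0.0
[ 0.58135561 -0.06394167  0.20053232] [-1.78742687e+01  2.74454730e+01  7.31448774e+01  1.93010543e-02
  7.95349199e+01 -1.79880585e+01]
brown px [263. 187.] c 578 -63 size 98 43 longaxis yaw 2.4
brown px [140. 129.] c 483 -20 size 44 33 longaxis yaw -77.3
brown px [264.  65.] c 581 26 size 99 40 longaxis yaw 0.0
wrist bracket_left 0.96 c 386 -59 size 44 65 shortaxis yaw 70.2
wrist bracket_left 0.72 c 578 -63 size 44 100 shortaxis yaw -87.4
wrist bracket_right 0.58 c 581 25 size 43 100 shortaxis yaw -88.6
```

View pics/j.png

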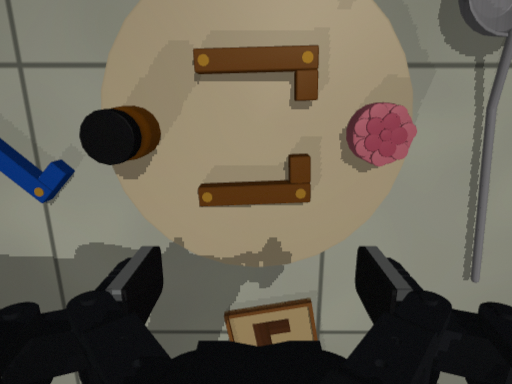

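The picture shows only the two brown brackets on the turntable: right-hand at (262,65), left-hand at (258,190). I'll start with the left-hand one, which needs a tool turn of +1.527 rad.

```bash
python3 -m pendant '[[0.5,-0.011,0,0,0,0,0.18],[0.5,-0.011,0,0,0,0,0.36],[0.5,-0.011,0,0,0,0,0.54],[0.5,-0.011,0,0,0,0,0.72],[0.5,-0.011,0,0,0,0,0.9]]';  python3 -m pendant '[[0.5,0,0,0.02,0,0,0.18],[0.5,0,0,0.04,0,0,0.36],[0.5,0,0,0.06,0,0,0.54],[0.5,0,0,0.08,0,0,0.627],[0.5,0,0,0.1,0,0,0.627]]'
python3 - <<'E'
from h import *
w=env.get_image("wrist");cv2.imwrite("pics/k.png",w["image"]);o=env.observe();R=o["tool_rot"];print(o["position"],o["q"],o["grip_width"],np.degrees(np.arctan2(R[1][0],R[0][0])))
brk(w,.048)
print(np.array(R).T@(np.array([.5815,-.075,.052])-o["position"]))
E
```

```text
time_s: 15.25
position: [0.5813, -0.0738, 0.2017]
tool_rot: [[0.785, 0.62, -0.0], [0.62, -0.785, 0.0], [0.0, -0.0, -1.0]]
ft_force: [-0.2, -0.2, 0.9]
grip_width: 0.0426
gripper_force: 0.0
time_s: 15.88
position: [0.5813, -0.0739, 0.1012]
tool_rot: [[0.999, 0.047, 0.0], [0.047, -0.999, 0.0], [0.0, -0.0, -1.0]]
ft_force: [0.9, 0.0, -0.7]
grip_width: 0.0426
gripper_force: 0.0
[ 0.58016502 -0.07357277  0.09860376] [-1.88219288e+01  3.35599560e+01  8.08091906e+01  1.01631022e-02
  6.58887754e+01  6.84543291e+01] 0.04244276091140086 2.7197827368803464
brown px [501. 194.] c 608 -213 size 33 13 longaxis yaw 13.5
brown px [250. 210.] c 579 -64 size 100 41 longaxis yaw 2.7
brown px [ 76. 197.] c 582 23 size 100 43 longaxis yaw 1.5
brown px [476. 196.] c 605 -204 size 85 31 longaxis yaw 14.5
[0.00145811 0.001573   0.04659538]
```

View pics/k.png

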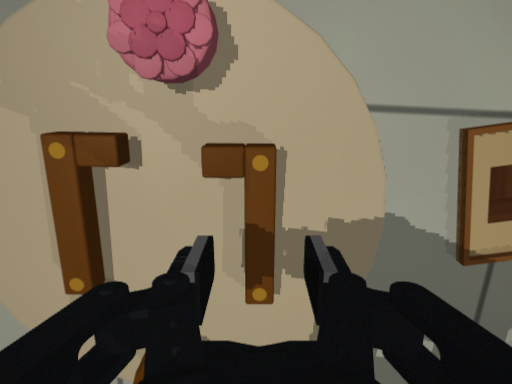

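The spine (260,225) is centred between the pads (210 and 308) and the foot is clear of them. I'll descend and grip.

```bash
python3 -m pendant '[[0.5,0.001,0.001,0.03,0,0,0],[0.5,0.001,0.001,0.044,0,0,0],[0.5,0.001,0.001,0.044,0,0,0]]';  python3 -m pendant '[[0.1,0,0,0,0,0,0],[0.1,0,0,0,0,0,0],[0.1,0,0,0,0,0,0],[0.1,0,0,0,0,0,0]]' 40
```

```text
time_s: 16.3
position: [0.5822, -0.0758, 0.0574]
tool_rot: [[0.999, 0.047, -0.001], [0.047, -0.999, 0.001], [-0.001, -0.001, -1.0]]
ft_force: [0.2, 0.4, 0.8]
grip_width: 0.0426
gripper_force: 0.0
time_s: 16.8
position: [0.5831, -0.0766, 0.0589]
tool_rot: [[0.999, 0.046, 0.002], [0.046, -0.999, -0.001], [0.002, 0.001, -1.0]]
ft_force: [-0.9, 0.2, 6.3]
grip_width: 0.0165
gripper_force: 40.3
```

Only about 6 mm of the tips overlaps the bracket, so I'll regrip lower.

```bash
python3 -m pendant '[[0.4,0,0,0,0,0,0],[0.4,0,0,0,0,0,0],[0.4,0,0,0.006,0,0,0],[0.4,0,0,0.006,0,0,0]]'; python3 -m pendant '[[0.1,0,0,0,0,0,0],[0.1,0,0,0,0,0,0],[0.1,0,0,0,0,0,0],[0.1,0,0,0,0,0,0]]' 50;python3 -m pendant '[[0.1,0,0,-0.01,0,0,0],[0.1,0,0,-0.03,0,0,0],[0.1,0,0,-0.06,0,0,0],[0.1,0,0,-0.1,0,0,0],[0.1,0,0,-0.1,0,0,0]]' 
python3 - <<'E'
from h import *
w=env.get_image("wrist");cv2.imwrite("pics/l.png",w["image"]);o=env.observe();R=o["tool_rot"];print(o["position"],o["grip_width"],np.degrees(np.arctan2(R[1][0],R[0][0])))
for dz in(-.015,-.009,-.004): brk(w,o["position"][2]+dz)
E
```

```text
time_s: 17.3
position: [0.5821, -0.0764, 0.051]
tool_rot: [[0.999, 0.046, -0.001], [0.046, -0.999, 0.0], [-0.001, -0.001, -1.0]]
ft_force: [0.1, 0.6, 0.0]
grip_width: 0.0343
gripper_force: 0.0
time_s: 17.8
position: [0.5825, -0.0765, 0.0517]
tool_rot: [[0.999, 0.046, 0.0], [0.046, -0.999, -0.0], [0.0, 0.0, -1.0]]
ft_force: [-0.2, 0.5, 1.4]
grip_width: 0.0163
gripper_force: 50.1
time_s: 18.42
position: [0.5837, -0.0768, 0.1553]
tool_rot: [[0.999, 0.046, 0.006], [0.046, -0.999, -0.002], [0.006, 0.002, -1.0]]
ft_force: [0.3, 0.5, -0.1]
grip_width: 0.0168
gripper_force: 50.1
[ 0.58281842 -0.07660239  0.15315368] 0.016546635313732766 2.6260776102898933
brown px [244. 236.] c 580 -66 size 98 45 longaxis yaw 2.7
brown px [471. 184.] c 626 -176 size 31 21 longaxis yaw -79.5
brown px [114. 184.] c 609 -14 size 61 27 longaxis yaw 0.4
brown px [452. 179.] c 624 -171 size 53 43 longaxis yaw 10.5
brown px [244. 236.] c 583 -66 size 94 43 longaxis yaw 2.7
brown px [471. 184.] c 627 -171 size 30 20 longaxis yaw -79.5
brown px [114. 184.] c 611 -17 size 59 26 longaxis yaw 0.4
brown px [452. 179.] c 626 -167 size 51 41 longaxis yaw 10.5
brown px [244. 236.] c 586 -66 size 91 42 longaxis yaw 2.7
brown px [471. 184.] c 628 -168 size 29 20 longaxis yaw -79.5
brown px [114. 184.] c 612 -19 size 57 25 longaxis yaw 0.4
brown px [452. 179.] c 626 -164 size 49 40 longaxis yaw 10.5
```

View pics/l.png

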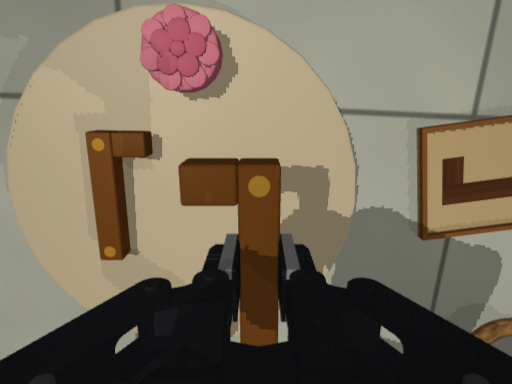

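The bracket is held level, with its foot to the left of the jaws (210,180). I'll carry it towards the left-hand tray while turning.

```bash
python3 -m pendant '[[0.1,0.008,-0.055,0,0,0,-0.18],[0.1,0.016,-0.11,0,0,0,-0.36],[0.1,0.024,-0.165,0,0,0,-0.54],[0.1,0.03,-0.22,0,0,0,-0.72],[0.1,0.033,-0.275,0,0,0,-0.9]]';python3 -m pendant '[[0.1,0,0,0,0,0,-0.18],[0.1,0,0,0,0,0,-0.36],[0.1,0,0,0,0,0,-0.46],[0.1,0,0,0,0,0,-0.46]]'
cat >> h.py <<'E'
def go(x,y,z,yaw):
    o=env.observe();R=np.array(o["tool_rot"]);c=np.degrees(np.arctan2(R[1,0],R[0,0]))
    print("pos",np.round(o["position"],4),"yaw %.1f"%c,"shift",np.round(R.T@(np.array([x,y,z])-o["position"]),4),"turn z %.3f"%np.radians(-(yaw-c)))
E
python3 - <<'E'
from h import *
w=env.get_image("wrist");cv2.imwrite("pics/m.png",w["image"])
rect("wrist",w,"tray_left",.01);go(.6045,.290,.06,80.6)
E
```

```text
time_s: 19.1
position: [0.6024, 0.2014, 0.1504]
tool_rot: [[0.58, 0.814, -0.002], [0.814, -0.58, -0.0], [-0.002, -0.002, -1.0]]
ft_force: [0.2, -0.2, -0.6]
grip_width: 0.0171
gripper_force: 50.0
time_s: 19.6
position: [0.6024, 0.1997, 0.1506]
tool_rot: [[0.165, 0.986, -0.002], [0.986, -0.165, -0.0], [-0.001, -0.002, -1.0]]
ft_force: [-0.3, 0.2, -0.3]
grip_width: 0.0164
gripper_force: 50.0
wrist tray_left 0.56 c 591 281 size 101 124 shortaxis yaw -9.5
pos [0.6026 0.1996 0.151 ] yaw 80.4 shift [ 0.0895 -0.0131  0.091 ] turn z -0.003
```

View pics/m.png

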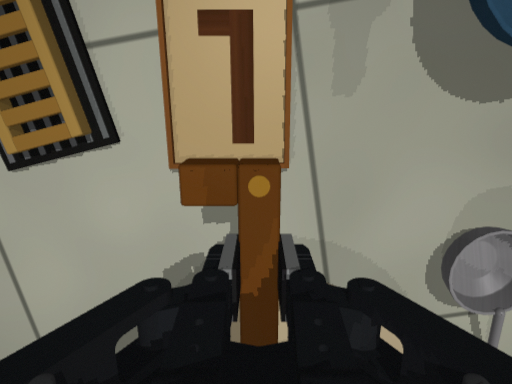

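The inlay (242,75) is the left-hand outline, matching the held bracket (foot at far end, pointing left). I'll check the inlay's spine end numerically before lowering; it should be at (0.596,0.237).

```bash
python3 - <<'E'
from h import *
w=env.get_image("wrist");print(at(w,242.5,143,.004),at(w,242.5,10,.004), at(w,198,22,.004))
E
python3 -m pendant '[[0.1,0.05,-0.007,0,0,0,0],[0.1,0.0895,-0.013,0.01,0,0,0],[0.1,0.0895,-0.013,0.06,0,0,0],[0.1,0.0895,-0.013,0.09,0,0,0],[0.1,0.0895,-0.013,0.09,0,0,0]]'
python3 - <<'E'
from h import *
go(.6045,.290,.030,80.6)
E
```

```text
[0.59657901 0.23663673 0.004     ] [0.61446592 0.33457247 0.004     ] [0.57965786 0.33217725 0.004     ]
time_s: 20.38
position: [0.6036, 0.2898, 0.0593]
tool_rot: [[0.165, 0.986, -0.005], [0.986, -0.165, -0.001], [-0.002, -0.005, -1.0]]
ft_force: [0.1, -0.3, 0.3]
grip_width: 0.0171
gripper_force: 50.1
pos [0.6036 0.2898 0.0593] yaw 80.5 shift [0.0004 0.001  0.0293] turn z -0.002
```

```bash
python3 -m pendant '[[0.1,0,0.001,0.02,0,0,0],[0.1,0,0.001,0.029,0,0,0],[0.1,0,0.001,0.032,0,0,0],[0.1,0,0.001,0.032,0,0,0]]'; python3 -m pendant '[[0.1,0,0,0.002,0,0,0],[0.1,0,0,0.002,0,0,0]]'
```

```text
time_s: 20.88
position: [0.606, 0.29, 0.0305]
tool_rot: [[0.164, 0.986, 0.001], [0.986, -0.164, 0.0], [0.0, 0.001, -1.0]]
ft_force: [0.5, 0.3, -0.4]
grip_width: 0.0166
gripper_force: 50.1
time_s: 21.12
position: [0.6058, 0.29, 0.0279]
tool_rot: [[0.164, 0.986, 0.0], [0.986, -0.164, 0.0], [0.0, 0.0, -1.0]]
ft_force: [0.1, 0.1, -0.9]
grip_width: 0.0166
gripper_force: 50.1
```

```bash
python3 -m pendant '[[0.1,0,-0.001,0.002,0,0,0],[0.1,0,-0.001,0.002,0,0,0]]'; python3 -m pendant '[[0.1,0,0,0.0015,0,0,0],[0.1,0,0,0.0015,0,0,0]]'
```

```text
time_s: 21.38
position: [0.6048, 0.2901, 0.0258]
tool_rot: [[0.164, 0.986, 0.0], [0.986, -0.164, 0.0], [0.0, 0.0, -1.0]]
ft_force: [-0.4, 0.3, 0.3]
grip_width: 0.0166
gripper_force: 50.1
time_s: 21.62
position: [0.6048, 0.2902, 0.0257]
tool_rot: [[0.164, 0.986, 0.001], [0.986, -0.164, 0.0], [0.0, 0.001, -1.0]]
ft_force: [-4.2, -1.2, 11.5]
grip_width: 0.0169
gripper_force: 51.5
```

```bash
python3 -m pendant '[[0.5,0,0,0,0,0,0],[0.5,0,0,0,0,0,0],[0.5,0,0,-0.03,0,0,0],[0.5,-0.02,0,-0.08,0,0,0],[0.5,-0.06,0,-0.12,0,0,0]]'
python3 - <<'E'
from h import *
w=env.get_image("wrist");cv2.imwrite("pics/n.png",w["image"]);brk(w,.022)
E
python3 -m pendant '[[0.5,-0.04,0.004,0,0,0,0.18],[0.5,-0.08,0.008,0,0,0,0.36],[0.5,-0.12,0.012,0,0,0,0.54],[0.5,-0.16,0.017,0,0,0,0.72],[0.5,-0.193,0.021,0,0,0,0.9]]'
python3 -m pendant '[[0.5,0,0,0,0,0,0.18],[0.5,0,0,0.01,0,0,0.36],[0.5,0,0,0.03,0,0,0.48],[0.5,0,0,0.05,0,0,0.48]]'
python3 - <<'E'
from h import *
w=env.get_image("wrist");cv2.imwrite("pics/o.png",w["image"]);brk(w,.048);go(.584,.037,.0515,1.4)
E
```

```text
time_s: 22.25
position: [0.5949, 0.2312, 0.1456]
tool_rot: [[0.162, 0.987, 0.001], [0.987, -0.162, 0.0], [0.001, 0.001, -1.0]]
ft_force: [0.3, -0.3, -0.1]
grip_width: 0.0426
gripper_force: 0.0
brown px [242. 111.] c 593 288 size 132 95 longaxis yaw 80.7
time_s: 22.92
position: [0.5837, 0.0356, 0.144]
tool_rot: [[0.878, 0.479, -0.0], [0.479, -0.878, -0.0], [-0.0, -0.0, -1.0]]
ft_force: [-0.2, -0.9, 0.6]
grip_width: 0.0428
gripper_force: 0.0
time_s: 23.42
position: [0.5839, 0.0371, 0.0934]
tool_rot: [[1.0, 0.024, -0.0], [0.024, -1.0, 0.0], [-0.0, -0.0, -1.0]]
ft_force: [-0.5, -0.2, -0.4]
grip_width: 0.0432
gripper_force: 0.0
brown px [267. 215.] c 582 25 size 100 41 longaxis yaw 1.5
pos [0.5827 0.0372 0.0908] yaw 1.4 shift [0.0015 0.0003 0.0393] turn z 0.001
```

View pics/n.png

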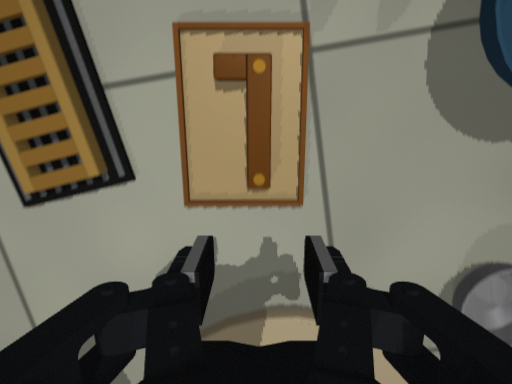

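The left bracket lies in its tray over the outline, bushes up (258,66 and 259,180). The right-hand bracket is centred under the jaws by the numbers (100x41 mm, yaw 1.5), so I'll grip it.

```bash
python3 -m pendant '[[0.4,0.001,0,0.03,0,0,0],[0.4,0.001,0,0.041,0,0,0],[0.4,0.001,0,0.041,0,0,0],[0.4,0.001,0,0.041,0,0,0]]'
python3 -m pendant '[[0.1,0,0,0,0,0,0],[0.1,0,0,0,0,0,0],[0.1,0,0,0,0,0,0],[0.1,0,0,0,0,0,0]]' 50
python3 -m pendant '[[0.1,0,0,-0.01,0,0,0],[0.1,0,0,-0.03,0,0,0],[0.1,0,0,-0.06,0,0,0],[0.1,0,0,-0.1,0,0,0],[0.1,0,0,-0.1,0,0,0]]' 
python3 - <<'E'
from h import *
w=env.get_image("wrist");brk(w,env.observe()["position"][2]-.004)
w=env.get_image("scene");rect("scene",w,"tray_right",.009)
E
```

```text
time_s: 23.98
position: [0.5854, 0.0371, 0.0542]
tool_rot: [[1.0, 0.026, 0.002], [0.026, -1.0, -0.0], [0.002, 0.0, -1.0]]
ft_force: [0.5, -0.0, 0.1]
grip_width: 0.034
gripper_force: 0.0
time_s: 24.48
position: [0.5854, 0.0371, 0.0543]
tool_rot: [[1.0, 0.026, 0.002], [0.026, -1.0, -0.0], [0.002, 0.0, -1.0]]
ft_force: [-1.0, 0.5, 7.0]
grip_width: 0.0166
gripper_force: 49.9
time_s: 25.1
position: [0.5861, 0.0371, 0.1567]
tool_rot: [[1.0, 0.026, 0.006], [0.026, -1.0, -0.001], [0.006, 0.001, -1.0]]
ft_force: [0.9, 0.2, -1.5]
grip_width: 0.0169
gripper_force: 49.2
brown px [273. 238.] c 589 24 size 90 41 longaxis yaw 0.6
brown px [ 35. 182.] c 621 134 size 49 21 longaxis yaw -10.3
scene tray_right 0.61 c 604 -288 size 107 141 shortaxis yaw 10.4
scene tray_right 0.5 c 443 327 size 99 162 shortaxis yaw 4.6
```

```bash
python3 -m pendant '[[0.1,-0.001,0.041,0,0,0,-0.17],[0.1,-0.002,0.082,0,0,0,-0.34],[0.1,-0.003,0.123,0,0,0,-0.51],[0.1,-0.004,0.164,0,0,0,-0.68],[0.1,-0.005,0.205,0,0,0,-0.86]]'
python3 - <<'E'
from h import *
go(.582,-.37,.153,100.4)
E
```

```text
time_s: 25.88
position: [0.5846, -0.1691, 0.1518]
tool_rot: [[0.628, 0.778, -0.002], [0.778, -0.628, 0.001], [-0.001, -0.003, -1.0]]
ft_force: [0.6, -0.2, 0.1]
grip_width: 0.0162
gripper_force: 49.2
pos [ 0.5846 -0.1691  0.1518] yaw 51.1 shift [-0.158   0.1242 -0.0015] turn z -0.861
```

```bash
python3 -m pendant '[[0.1,-0.032,0.025,0,0,0,-0.17],[0.1,-0.064,0.05,0,0,0,-0.34],[0.1,-0.096,0.075,0,0,0,-0.51],[0.1,-0.128,0.1,0,0,0,-0.68],[0.1,-0.158,0.124,0,0,0,-0.861]]'
python3 -m pendant '[[0.1,0,0,0,0,0,0],[0.1,0,0,0,0,0,0]]'
python3 - <<'E'
from h import *
w=env.get_image("wrist");cv2.imwrite("pics/p.png",w["image"])
rect("wrist",w,"tray_right",.01);go(.5917,-.2872,.06,100.4)
o=env.observe();print(proj(w,[.604,-.288,.004]))
b,g,r=[w["image"][...,i].astype(int) for i in range(3)]
m=((r>1.5*g)&(r<110)&(r>30)).astype(np.uint8)
for c in cv2.findContours(m,0,2)[0]:
    if cv2.contourArea(c)>600:
        p=np.array([at(w,u,v,.004)[:2]*1000 for u,v in c[:,0]],np.float32);print(cv2.boundingRect(c),cv2.minAreaRect(p))
E
```

```text
time_s: 26.5
position: [0.5807, -0.3699, 0.1516]
tool_rot: [[-0.181, 0.984, -0.002], [0.984, 0.181, 0.002], [0.002, -0.002, -1.0]]
ft_force: [0.6, 0.3, -0.8]
grip_width: 0.0166
gripper_force: 49.2
time_s: 26.75
position: [0.581, -0.368, 0.152]
tool_rot: [[-0.174, 0.985, -0.002], [0.985, 0.174, 0.002], [0.002, -0.001, -1.0]]
ft_force: [0.4, 0.6, -0.3]
grip_width: 0.0168
gripper_force: 49.2
wrist tray_right 0.87 c 605 -290 size 100 136 shortaxis yaw 10.4
wrist tray_right 0.33 c 617 -432 size 85 185 shortaxis yaw 9.7
pos [ 0.5814 -0.3675  0.1528] yaw 100.1 shift [0.0772 0.0242 0.0929] turn z -0.006
(np.float64(302.84022326564445), np.float64(93.74601191057194))
(278, 27, 55, 130) ((604.8734741210938, -288.53924560546875), (40.96668243408203, 99.29427337646484), 10.370630264282227)
(239, 0, 132, 346) ((617.5045166015625, -374.07342529296875), (102.52672576904297, 310.2279968261719), 9.064641952514648)
```

The inlay measures 41x99 mm at (0.605,-0.2885) and yaw 10.4, which agrees with the tray fix. I'll lower the bracket onto it.

```bash
python3 -m pendant '[[0.1,0.04,0.012,0,0,0,-0.006],[0.1,0.0765,0.025,0.01,0,0,-0.006],[0.1,0.0765,0.025,0.06,0,0,-0.006],[0.1,0.0765,0.025,0.09,0,0,-0.006],[0.1,0.0765,0.025,0.09,0,0,-0.006]]'
python3 -m pendant '[[0.1,0,0,0.018,0,0,0],[0.1,0,0,0.028,0,0,0],[0.1,0,0,0.028,0,0,0]]'
python3 - <<'E'
from h import *
go(.5926,-.2877,.028,100.4)
E
```

```text
time_s: 27.48
position: [0.5917, -0.2874, 0.0613]
tool_rot: [[-0.182, 0.983, -0.004], [0.983, 0.182, 0.003], [0.003, -0.003, -1.0]]
ft_force: [-0.1, -0.5, -0.2]
grip_width: 0.0166
gripper_force: 49.2
time_s: 27.85
position: [0.5923, -0.2889, 0.0347]
tool_rot: [[-0.181, 0.984, -0.001], [0.984, 0.181, 0.001], [0.001, -0.001, -1.0]]
ft_force: [0.2, 0.8, -0.9]
grip_width: 0.0167
gripper_force: 49.2
pos [ 0.5923 -0.2889  0.0347] yaw 100.4 shift [0.0011 0.0006 0.0067] turn z 0.000
```

```bash
python3 -m pendant '[[0.1,0.001,0,0.004,0,0,0],[0.1,0.001,0,0.004,0,0,0],[0.1,0.001,0,0.004,0,0,0]]'; python3 -m pendant '[[0.1,0,0,0.002,0,0,0],[0.1,0,0,0.002,0,0,0]]'; python3 -m pendant '[[0.1,0,0,0.0015,0,0,0],[0.1,0,0,0.0015,0,0,0]]'
```

```text
time_s: 28.22
position: [0.5924, -0.2881, 0.0315]
tool_rot: [[-0.181, 0.983, 0.0], [0.983, 0.181, -0.0], [-0.0, 0.0, -1.0]]
ft_force: [-0.0, 0.6, -0.7]
grip_width: 0.0165
gripper_force: 49.2
time_s: 28.48
position: [0.5923, -0.288, 0.0291]
tool_rot: [[-0.181, 0.983, -0.0], [0.983, 0.181, 0.0], [0.0, -0.0, -1.0]]
ft_force: [0.3, 0.0, -0.4]
grip_width: 0.0165
gripper_force: 49.2
time_s: 28.72
position: [0.5924, -0.2881, 0.0283]
tool_rot: [[-0.181, 0.983, 0.0], [0.983, 0.181, -0.0], [-0.0, 0.0, -1.0]]
ft_force: [-1.7, 1.1, 5.5]
grip_width: 0.0162
gripper_force: 49.8
```

Contact at the expected height. I'll release, retreat and verify by numbers, because the picture quota is used up.

```bash
python3 -m pendant '[[0.5,0,0,0,0,0,0],[0.5,0,0,0,0,0,0],[0.5,0,0,-0.03,0,0,0],[0.5,-0.02,0,-0.08,0,0,0],[0.5,-0.06,0,-0.12,0,0,0]]'
python3 -m pendant '[[0.5,0,0,-0.03,0,0,0],[0.5,0,0,-0.03,0,0,0]]'
python3 - <<'E'
from h import *
w=env.get_image("wrist");s=env.get_image("scene")
b,g,r=[w["image"][...,i].astype(int) for i in range(3)]
rect("wrist",w,"tray_right",.01);rect("wrist",w,"bracket_right",.022)
for d in env.find_in("wrist","bracket_right")[:2]+env.find_in("wrist","bracket_left")[:2]: print(d)
for p in([-32,12],[41,12]):
    pass
# bushes (yellowish) in the wrist view
h=cv2.cvtColor(w["image"],cv2.COLOR_BGR2HSV);m=cv2.inRange(h,(14,150,130),(28,255,255))
n,_,st,ce=cv2.connectedComponentsWithStats(m)
for i in range(1,n):
    if 20<st[i,4]<600: print("bush?",ce[i].round(),st[i,4],np.round(at(w,*ce[i],.022),4))
for t,z in dict(deck=.022,ramekin=.024,coaster=.006,jar=.06,mold=.04).items(): rect("scene",s,t,z)
for t in("jar","mold"): print(t,[np.round(at(s,*d["bbox"][:2],.06 if t=="jar" else .04),3) for d in env.find_in("scene",t)[:1]])
E
```

```text
time_s: 29.35
position: [0.6036, -0.3466, 0.1499]
tool_rot: [[-0.183, 0.983, 0.001], [0.983, 0.183, -0.0], [-0.0, 0.001, -1.0]]
ft_force: [0.8, -0.6, 0.1]
grip_width: 0.0428
gripper_force: 0.0
time_s: 29.6
position: [0.6037, -0.3478, 0.1799]
tool_rot: [[-0.181, 0.984, 0.004], [0.984, 0.181, -0.003], [-0.003, 0.003, -1.0]]
ft_force: [-0.2, 0.7, -0.8]
grip_width: 0.0428
gripper_force: 0.0
wrist tray_right 0.84 c 604 -288 size 102 142 shortaxis yaw 10.3
wrist bracket_right 0.63 c 607 -294 size 43 100 shortaxis yaw 10.5
{'bbox': [272.7, 117.1, 51.0, 126.1], 'conf': 0.85}
bush? [258.  69.] 104 [ 0.5875 -0.2556  0.022 ]
bush? [44. 85.] 129 [ 0.4159 -0.3002  0.022 ]
bush? [23. 93.] 55 [ 0.3985 -0.3093  0.022 ]
bush? [62. 94.] 28 [ 0.4306 -0.3043  0.022 ]
bush? [ 92. 131.] 23 [ 0.4562 -0.3303  0.022 ]
bush? [ 95. 145.] 146 [ 0.4593 -0.3422  0.022 ]
bush? [ 84. 165.] 119 [ 0.4503 -0.3615  0.022 ]
bush? [258. 169.] 74 [ 0.6025 -0.3375  0.022 ]
scene deck 0.64 c 442 325 size 72 139 shortaxis yaw 4.9
scene ramekin 0.86 c 412 -333 size 45 83 shortaxis yaw 88.1
scene coaster 0.53 c 429 -319 size 41 87 shortaxis yaw 52.4
scene jar 0.72 c 469 -20 size 40 86 shortaxis yaw 67.6
scene mold 0.63 c 682 -22 size 52 61 shortaxis yaw 48.3
jar [array([ 0.468, -0.021,  0.06 ])]
mold [array([ 0.681, -0.02 ,  0.04 ])]
```

The right bracket lies flat in its tray (43x100 mm, yaw 10.5, both bushes visible), about 6 mm along from the outline's middle and well inside the rim. The jar and mold haven't moved. Handing in.

```bash
python3 -c "
from rig import env
print(env.close_job())"
```

```text
the job is handed in; nothing more can be done
None
```

The job is handed in at about 30 s: ramekin upright on the coaster, deck right way up on the mat, each bracket flat in its own tray (the right-hand one about 6 mm off its outline), jar and mold unmoved, and everything released.

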